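# Prop open the lid of the sample chest

## Task

Lift the blue lid of the sample chest by its steel bar until it stands open at its stop by itself, then take the prop rod by its red cross handle out of its clip inside the chest and swing it up. Let the lid down gently by its bar, never letting it drop, until the rod's tip is home against the closed end of the yellow slot under the lid; press the lid lightly to feel that the rod holds it firmly, without forcing it, then let go, so that the rod alone carries it. Leave the box of cuvettes and the dish in the chest, and the wash bottle, the beaker and the sample jar round it, where they stand.

Things in the scene. Friction and masses are not known exactly. Their poses are not given: they have to be found in the camera images.
- chest: white open-topped chest fixed to the worktop, 200 x 270 x 95 mm, walls and floor 10 mm; origin at the centre of its underside, z up, x from the front (bar side) to the hinge side, y along the hinge. Inside, the rod's handle is over 60 mm clear of the cuvette box (only a 12 mm high dish lies on the floor between).
- lid_hinge (a point): on the lid's hinge axis, which is parallel to the chest's y, at x = 100, y = 0, z = 97 mm in the chest's frame; same axes as the chest
- lid: blue lid, 202 x 274 x 12 mm, about 0.9 kg; origin on the hinge axis, in the plane of its underside; its -x axis runs from the hinge to the front edge, z out of its upper face; the tilt of z is the opening angle: 0 shut, 1.29 rad at the open stop. Its stiff hinge holds the lid by itself only above about 1.24 rad; let go lower than that, it drops quickly.
- lid_bar (a point): middle of the steel bar of the lid's handle: round, 10 mm thick, 84 mm long, parallel to the hinge, 235 mm from the hinge axis, 6 mm above the plane of the underside, 27 mm clear of the lid's front edge; same axes as the lid. The bar can turn between the fingers.
- rod_pivot (a point): on the rod's pivot axis, parallel to the chest's y, at x = -62, y = -50, z = 73 mm in the chest's frame; same axes as the chest
- rod: steel prop rod inside the chest, under the shut lid; 8 mm thick; origin on the pivot axis, x along the rod to its tip. It starts level, pointing to the hinge side, and swings up in the plane of the chest's x and z by at most 1.75 rad. Friction in the pivot holds it where it is left, if steeper than about 0.6 rad. A spring clip near the tip lets it go at an upward pull of a few newtons.
- rod_grip (a point): middle of the red cross handle of the rod, a round bar 11 mm thick and 36 mm long, parallel to the pivot axis, on the rod's +y side: 90 mm from the pivot along the rod and 28 mm beside it; same axes as the rod. The open lid leans over it, so a gripper from straight above would strike the lid: tilt it so that its body leans to the front of the chest. The handle can turn between the fingers.
- rod_tip (a point): centre of the ball tip (11 mm) of the rod, 135 mm from the pivot. A rod left 0.8 to 1.0 rad (46 to 57 degrees) above level meets the slot's channel wherever that is clamped, when the lid has come down to about 0.9 rad; a steeper rod may miss it. As the lid goes on down, the tip slides outward with little resistance to the closed end and stops it firmly there, at 0.76 to 0.84 rad. A press of 6 to 15 N on the bar proves it.
- slot_span (a point): point fixed on the lid's underside, 150 mm from the hinge, in the rod's plane. Here is a yellow slotted channel, open downward, closed at the end away from the hinge. It is clamped up to 12 mm nearer to or farther from the hinge than this point, differently each time and not reported: there the tip's centre seats. Its smooth floor is 4 mm below the underside and runs 83 mm toward the hinge.
- cuvette_box: loose foam box of cuvettes, 110 x 55 x 50 mm, on the chest's floor along the wall on its +y side; origin at the centre of its underside
- petri_1: loose glass dish, 57 mm across, 12 mm high, on the chest's floor beside the cuvette box; origin at the centre of its underside
- wash_bottle: loose wash bottle, 68 x 110 x 231 mm, on the worktop to the right of the chest; origin at its underside
- beaker_pink: loose beaker, 88 mm across, 118 mm tall, on the worktop to the left; origin at the centre of its underside
- sample_jar_1: loose open sample jar, 90 x 90 x 160 mm, on the worktop behind left; origin at the centre of its underside

How it is judged:
By the outcome, as a careful person would: the job done as asked, in the order asked, and still so for the second after the job is handed in, with the robot touching nothing.
It also fails if it takes over 72 s, if anything falls off the work surface, if the arm or the gripper's body presses on something with over 40 N, if the wrist force passes 120 N, or if a joint passes its speed limit or range.

## Robot

A 6-joint arm with a two-finger parallel gripper is mounted at the origin on a cart in front of the work surface, level with it; the furniture and walls round the work are solid. World frame = base frame: x ahead of the robot, y to its left, z up, the work surface at z = 0. Lengths are in mm, angles in rad, forces in N, time in s.
With the tool pointing down it reaches from about 400 to 925 mm from the base axis. Payload 12.5 kg.
Tool frame: the origin (TCP) lies midway between the tips of the shut fingers; the grasp point (between the pads) lies 19 mm behind it (env.tcp_to_grasp is the distance from the TCP to the grasp point, in mm); z points along the fingers, y is the line along which they close (so a half turn about z gives the same grasp; the last joint's range is limited). The gripper opens to 95 mm and grips with 3 to 60 N. Pads are 20 mm wide; open, the fingers measure 119 mm over their backs; the gripper's body (75 mm by 180 mm) begins 59 mm behind the grasp point.
Start: joints at [-1.389, 0.491, 1.559, -0, 1.092, -0.106], TCP at [177.425, -599.306, 214.661] pointing down, gripper open.
Joint ranges: [-3.1, 3.1], [-0.84, 2.19], [0.05, 2.79], [-1.13, 4.28], [0.06, 2.93], [-2.69, 2.69]. Speed limits (rad/s): [2.22, 2.22, 2.79, 3.14, 3.14, 3.14].

## Interface

Orientations are given as [roll, pitch, yaw] about the fixed x, y, z axes, in that order (R = Rz(yaw) Ry(pitch) Rx(roll)).
In Python, from cell import env gives the robot as it stands. The module is installed in compiled form; this text tells all that it offers.
- The arm moves only by the tool step_arm, never from a script. Its argument "plan" is a list that holds one entry, the list of rows, each a list of 5 numbers: the shift along the tool's x, y, z in mm, then the turn about the tool's z in degrees, then the opening, from -1 (shut) to 1 (fully open). A call has 1 to 8 rows; each row is the pose to reach, as a shift and turn from the pose commanded when the call began, along the tool's axes at that moment; what a row does not reach only later rows make up. A row lasts 1/12 s, in which the tool goes at most 41.7 mm and 7.16 degrees, less where a joint would pass 70% of its speed; a pose out of reach is approached as far as the arm can. A call with a gripper value outside its range is refused whole. The fingers move at their own pace and stop on an object; the grip force is fixed at half the most. Time passes only in rows, so rows that repeat a pose let the fingers close. It gives the time, the measured TCP pose, the force, the opening and the grip force at its end, in the units of the state.
- env.state(): the state, without advancing time (a new reading comes with each control period).
- env.read_camera(name): name is "scene" or "top" or "wrist"; returns the picture (480x640x3 uint8, blue, green, red); there is no depth.
- env.get_calibration(name): a dict with "K" (3x3 intrinsics, pixels), "D" ([k1, k2, p1, p2, k3] as OpenCV has them; the pictures are not rectified), "extrinsics" (4x4, takes a point from world to camera coordinates). Camera axes: x right, y up, looking along -z (the intrinsics and any distortion apply to the point x, -y, -z); pixel columns grow to the right and rows downward; lengths in mm; the calibration is good to about 2 mm. A picture is of the moment at which its call begins: read the wrist's pose just before it. get_calibration takes no time and is no camera call; for the wrist camera it gives the pose at the moment of the call.
- env.job_done(): hands the job in; it is judged then, once.
The state is a dict: "t": time; "joints": joint angles; "qvel": joint speeds; "tau": joint torques, N m; "eef_pos": TCP position; "tcp_rot": TCP orientation; "ft_force": force on the tool from outside, world axes, zero at the start; "moment": the same for the moment, N m; "opening": opening from 0.0 (shut) to 1.0 (fully open); "grip_force": force on a finger pad.
Only numpy, scipy, OpenCV 4.12 (cv2) and the standard library are available. Lean on these libraries where they do the work, as an engineer would, in place of code of your own. Each camera call takes 0.05 s, during which the arm holds its last target. There are 200 camera calls.

## Working session

There is one attempt and no reset: what is moved stays moved. The work goes in short steps, Python scripts to look and compute and a tool call to move; the robot and the scene stay as the last step left them, time stands still between calls to the robot, and variables do not carry over. Pictures are saved under pics/ and viewed, at most 10 in all, crops included, and the job is handed in when it is done.

Besides the shell and the picture viewer there is one more tool, called after "Call:" by a JSON object that holds its "api" and its "payload", one argument or row to a line. step_arm: Moves the arm, as the interface text tells. Its arguments: {"type":"object","properties":{"plan":{"type":"array"}},"required":["plan"]}

```bash
mkdir -p pics
cat > h.py <<'E'
import numpy as np, cv2
from cell import env
def cal(n):
    c=env.get_calibration(n); return np.array(c["K"],float),np.array(c["D"],float),np.array(c["extrinsics"],float)
F=np.diag([1.,-1,-1])
def proj(n,P,c=None):
    K,D,E=c or cal(n); P=np.atleast_2d(P).astype(float)
    X=(P@E[:3,:3].T+E[:3,3])@F
    return cv2.projectPoints(X,np.zeros(3),np.zeros(3),K,D)[0][:,0]
def ray(n,uv,z,c=None):
    "points of pixels on world plane z"
    K,D,E=c or cal(n); u=cv2.undistortPoints(np.float64(uv).reshape(-1,1,2),K,D)[:,0]
    d=np.c_[u,np.ones(len(u))]@F@E[:3,:3]; o=-E[:3,:3].T@E[:3,3]
    return o+d*((z-o[2])/d[:,2])[:,None]
E
python3 - <<'E'
from h import *
for n in ("scene","top"):
    cv2.imwrite(f"pics/{n}0.png",env.read_camera(n)); K,D,E=cal(n); print(n,K[0,0],-E[:3,:3].T@E[:3,3],D)
print(env.state())
E
```

```text
scene 521.7421961980166 [-325.43633678 -194.12908174 1327.37968992] [0.00982827 0.         0.         0.         0.        ]
top 455.93978741566843 [ 308.19618125   59.73390643 1395.70534137] [-0.05914474  0.          0.          0.          0.        ]
{'t': 0.1, 'joints': array([-1.38860593e+00,  4.91504485e-01,  1.55940110e+00, -5.25920952e-06,
        1.09168291e+00, -1.05595575e-01]), 'qvel': array([ 0.00107234, -0.00204548, -0.00258851, -0.00094549,  0.00114883,
        0.0002377 ]), 'tau': array([ 1.92549385e-03, -6.13623977e+01, -2.58603537e+01,  6.93952991e-02,
        4.70707600e-02, -6.21752633e-05]), 'eef_pos': array([ 177.37749153, -599.07569219,  214.11261087]), 'tcp_rot': array([-3.14060187e+00, -1.00321888e-04,  2.87788346e-01]), 'ft_force': array([-0.27919938,  0.03688918,  0.33525385]), 'moment': array([ 1.27702046e-05, -8.90160100e-03, -2.92490527e-02]), 'grip_force': 0.0, 'opening': 1.0014964684354912}
```

View pics/top0.png

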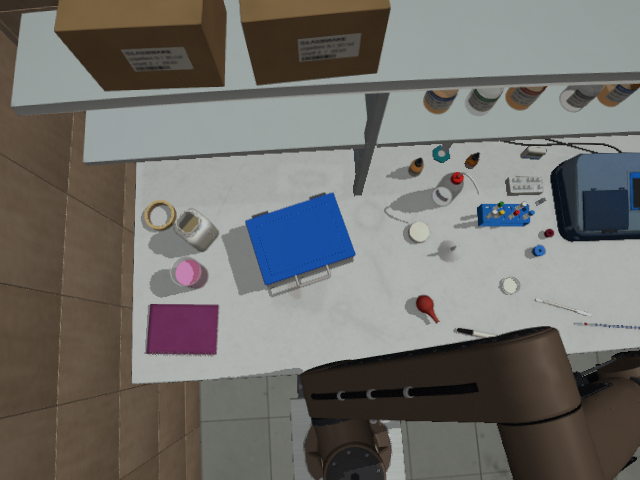

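View pics/scene0.png

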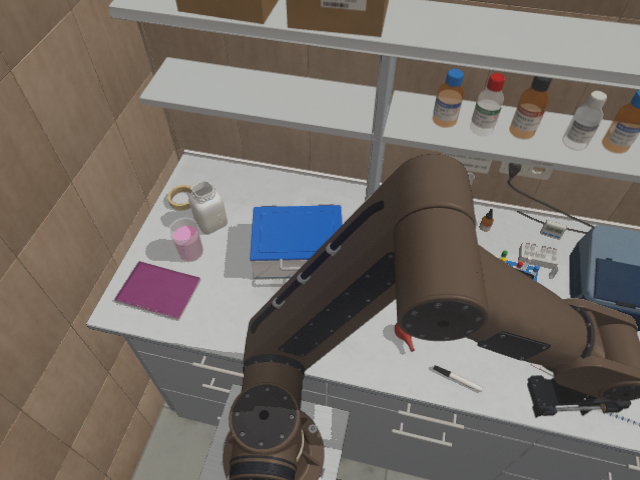

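Run:
```python
import cv2
i=cv2.imread("pics/top0.png")[185:305,230:370]; cv2.imwrite("pics/c1.png",cv2.resize(i,None,fx=5,fy=5,interpolation=cv2.INTER_CUBIC))
```

```text
(no output)
```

View pics/c1.png

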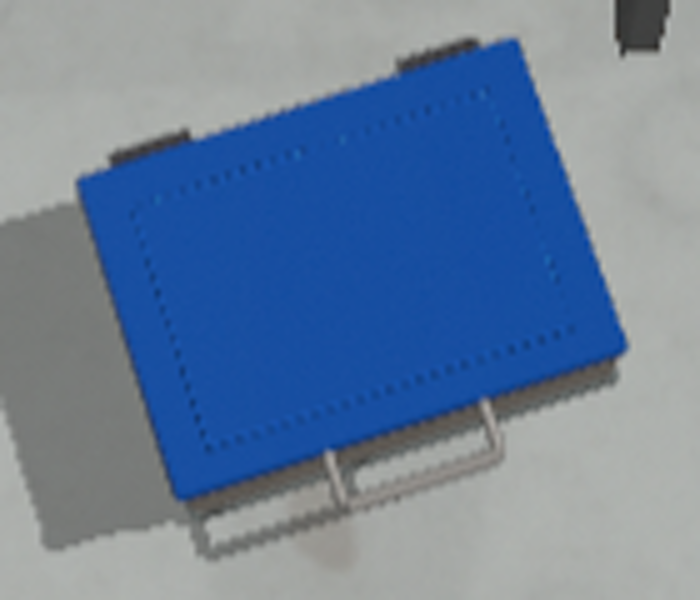

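```bash
cat >> h.py <<'E'
from scipy.optimize import least_squares
def C2W(p,P):
    c,s=np.cos(p[2]),np.sin(p[2]); P=np.atleast_2d(P).astype(float)
    return P@np.array([[c,-s,0],[s,c,0],[0,0,1]]).T+[p[0],p[1],0]
E
python3 - <<'E'
from h import *
uv=np.array([[77,181],[518,40],[627,350],[180,500],[345,503],[498,457]])/5+[230,185]-0.4
P=np.array([[100,137,109],[100,-137,109],[-102,-137,109],[-102,137,109],[-135,42,105],[-135,-42,105]])
c=cal("top")
w=ray("top",uv,109,c); print(w.round(1))
f=lambda p:(proj("top",C2W(p,P),c)-uv).ravel()
r=least_squares(f,[500,100,0.3]); print(r.x,r.fun.round(2))
p=r.x
print("bar",C2W(p,[-135,0,103]),"hinge",C2W(p,[100,0,97]))
print("rod42",C2W(p,[-20,-50,73]),"barOpen",C2W(p,[41,0,323]))
E
```

```text
[[666.2 257.6 109. ]
 [735.8  -5.7 109. ]
 [545.5 -55.1 109. ]
 [475.5 204.6 109. ]
 [467.8 111.3 109. ]
 [488.5  23.1 109. ]]
[6.07702886e+02 1.01020149e+02 2.59357130e-01] [-0.55 -0.95 -0.08 -1.17  0.88  0.36 -0.93  0.59  1.62  0.56 -0.96  0.43]
bar [[477.21795432  66.39815194 103.        ]] hinge [[704.35839054 126.6660724   97.        ]]
rod42 [[601.19474661  47.56321169  73.        ]] barOpen [[647.33164272 111.53497748 323.        ]]
```

Call:
{"api": "step_arm", "payload": {
  "plan": [
    [[40,-45,0,-7,-0.45],[80,-92,0,-14,-0.45],[120,-138,0,-21,-0.45],[160,-184,0,-28,-0.45],[200,-230,0,-35,-0.45],[240,-276,0,-42,-0.45],[280,-322,0,-49,-0.45],[320,-368,0,-56,-0.45]]
  ]
}}

```text
t: 0.77
eef_pos: [316.0, -294.1, 214.6]
tcp_rot: [-3.142, -0.0, 1.271]
ft_force: [1.1, 0.1, 0.2]
opening: 0.497
grip_force: 0.0
```

Call:
{"api": "step_arm", "payload": {
  "plan": [
    [[49,6,0,-7,-0.45],[90,11,0,-14,-0.45],[131,16,0,-21,-0.45],[172,21,0,-28,-0.45],[213,26,0,-32.2,-0.45],[254,31,0,-32.2,-0.45],[295,36,0,-32.2,-0.45],[336,41,0,-32.2,-0.45]]
  ]
}}

```text
t: 1.43
eef_pos: [454.2, 9.6, 214.7]
tcp_rot: [3.142, 0.0, 1.827]
ft_force: [1.5, -0.9, 0.8]
opening: 0.274
grip_force: 0.0
```

Call:
{"api": "step_arm", "payload": {
  "plan": [
    [[25,18,0,0,-0.45],[49,36,0,0,-0.45],[49,36,0,0,-0.45],[49,36,0,0,-0.45]]
  ]
}}

```text
t: 1.77
eef_pos: [476.1, 65.0, 214.2]
tcp_rot: [-3.141, -0.0, 1.83]
ft_force: [-0.7, -0.2, -0.2]
opening: 0.275
grip_force: 0.0
```

Run:
```python
from h import *
s=env.state(); c=cal("wrist"); i=env.read_camera("wrist"); print(s["eef_pos"],s["tcp_rot"],-c[2][:3,:3].T@c[2][:3,3])
p=[607.703,101.02,.25936]
b=np.array([[-135,42,103],[-135,-42,103],[-135,0,103],[-102,0,97+6],[-102,137,109],[-102,-137,109]])
print(proj("wrist",C2W(p,b),c).round(1)); cv2.imwrite("pics/w1.png",i)
```

```text
[476.13623731  64.97636027 214.16650638] [-3.14069443e+00 -5.79616649e-05  1.83007109e+00] [458.10641662 129.00863598 384.26125863]
[[326.6 175.4]
 [326.4 279.4]
 [326.5 229.2]
 [368.4 229.3]
 [374.8  38. ]
 [364.1 384.3]]
```

View pics/w1.png

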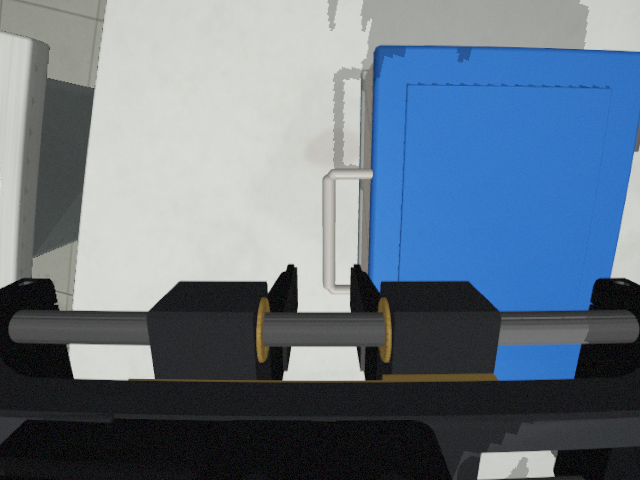

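Call:
{"api": "step_arm", "payload": {
  "plan": [
    [[-2,4,30,0,-0.45],[-2,4,60,0,-0.45],[-2,4,80,0,-0.45],[-2,4,95,0,-0.45],[-2,4,110,0,-0.45],[-2,4,120,0,-0.45],[-2,4,127,0,-0.45],[-2,4,127,0,-0.45]]
  ]
}}

```text
t: 2.48
eef_pos: [479.9, 61.9, 86.7]
tcp_rot: [-3.14, -0.0, 1.826]
ft_force: [0.1, -0.6, -0.1]
opening: 0.277
grip_force: 0.0
```

Call:
{"api": "step_arm", "payload": {
  "plan": [
    [[0,0,0,0,-0.7],[0,0,0,0,-1],[0,0,0,0,-1],[0,0,0,0,-1],[0,0,0,0,-1]]
  ]
}}

```text
t: 2.9
eef_pos: [480.8, 62.8, 88.2]
tcp_rot: [3.141, 0.001, 1.827]
ft_force: [-1.6, -3.0, 6.0]
opening: 0.092
grip_force: 30.0
```

Run:
```python
import numpy as np
f=lambda t:np.array([235*(1-np.cos(t))+6*np.sin(t),-(235*np.sin(t)-6*(1-np.cos(t)))])
for T in ([.0,.03,.08,.14,.2,.26,.32,.38,.44],np.linspace(.44,.92,9),[.92,.98,1.04,1.1,1.15,1.2,1.24,1.27,1.29]):
    print([list((f(t)-f(T[0])).round(1)) for t in T[1:]])
```

```text
[[np.float64(0.3), np.float64(-7.0)], [np.float64(1.2), np.float64(-18.8)], [np.float64(3.1), np.float64(-32.7)], [np.float64(5.9), np.float64(-46.6)], [np.float64(9.4), np.float64(-60.2)], [np.float64(13.8), np.float64(-73.6)], [np.float64(19.0), np.float64(-86.7)], [np.float64(24.9), np.float64(-99.5)]]
[[np.float64(6.7), np.float64(-12.4)], [np.float64(14.1), np.float64(-24.4)], [np.float64(22.3), np.float64(-35.9)], [np.float64(31.1), np.float64(-46.9)], [np.float64(40.6), np.float64(-57.4)], [np.float64(50.6), np.float64(-67.2)], [np.float64(61.3), np.float64(-76.5)], [np.float64(72.5), np.float64(-85.1)]]
[[np.float64(11.7), np.float64(-7.9)], [np.float64(23.8), np.float64(-15.1)], [np.float64(36.3), np.float64(-21.6)], [np.float64(47.1), np.float64(-26.3)], [np.float64(58.0), np.float64(-30.6)], [np.float64(66.9), np.float64(-33.6)], [np.float64(73.7), np.float64(-35.6)], [np.float64(78.2), np.float64(-36.9)]]
```

Call:
{"api": "step_arm", "payload": {
  "plan": [
    [[0,0.3,-7,0,-1],[0,1.2,-18.8,0,-1],[0,3.1,-32.7,0,-1],[0,5.9,-46.6,0,-1],[0,9.4,-60.2,0,-1],[0,13.8,-73.6,0,-1],[0,19,-86.7,0,-1],[0,24.9,-99.5,0,-1]]
  ]
}}

```text
t: 3.57
eef_pos: [503.8, 69.0, 187.7]
tcp_rot: [-3.139, 0.0, 1.828]
ft_force: [0.9, -4.2, -7.4]
opening: 0.094
grip_force: 30.0
```

Call:
{"api": "step_arm", "payload": {
  "plan": [
    [[0,6.7,-12.4,0,-1],[0,14.1,-24.4,0,-1],[0,22.3,-35.9,0,-1],[0,31.1,-46.9,0,-1],[0,40.6,-57.4,0,-1],[0,50.6,-67.2,0,-1],[0,61.3,-76.5,0,-1],[0,72.5,-85.1,0,-1]]
  ]
}}

```text
t: 4.23
eef_pos: [572.0, 87.2, 274.3]
tcp_rot: [-3.135, 0.0, 1.828]
ft_force: [-14.7, -4.3, 12.0]
opening: 0.093
grip_force: 30.0
```

Call:
{"api": "step_arm", "payload": {
  "plan": [
    [[0,10,-9,0,-1],[0,21.8,-17,0,-1],[0,34.3,-23.6,0,-1],[0,45.1,-28.3,0,-1],[0,56,-32.6,0,-1],[0,64.9,-35.6,0,-1],[0,71.7,-37.6,0,-1],[0,76.2,-39,0,-1]]
  ]
}}

```text
t: 4.9
eef_pos: [648.1, 107.4, 312.7]
tcp_rot: [-3.141, -0.0, 1.828]
ft_force: [-5.4, -0.7, 4.6]
opening: 0.096
grip_force: 30.0
```

Call:
{"api": "step_arm", "payload": {
  "plan": [
    [[0,2,0,0,-1],[0,4,0.5,0,-1],[0,5,1,0,-1],[0,5,1,0,-1]]
  ]
}}

```text
t: 5.23
eef_pos: [650.6, 108.0, 313.1]
tcp_rot: [-3.137, 0.0, 1.828]
ft_force: [-18.9, -4.0, 17.9]
opening: 0.098
grip_force: 30.0
```

Call:
{"api": "step_arm", "payload": {
  "plan": [
    [[0,-2,-1,0,-0.6],[0,-2,-1,0,-0.4],[0,-2,-1,0,-0.4],[0,-2,-20,0,-0.4],[0,-2,-50,0,-0.4],[0,-2,-70,0,-0.4],[0,-40,-75,0,-0.4],[0,-80,-75,0,-0.4]]
  ]
}}

```text
t: 5.9
eef_pos: [576.5, 88.1, 385.4]
tcp_rot: [3.14, 0.0, 1.828]
ft_force: [-0.3, -1.2, -0.5]
opening: 0.3
grip_force: 0.0
```

Run:
```python
from h import *
s=env.state(); c=cal("wrist"); i=env.read_camera("wrist"); t=env.read_camera("top"); print(s["eef_pos"],s["tcp_rot"],s["joints"].round(3))
cv2.imwrite("pics/m.png",np.vstack([cv2.resize(i[:,:],(533,400))[:300],cv2.resize(t[170:300,210:410],(533,346))[:300]]))
p=[610,98.8,.2594]
b=np.array([[-62,-50,73],[28,-22,73],[73,-50,73],[-100,135,95],[-100,-135,95]])
print(proj("wrist",C2W(p,b),c)*533/640); print((proj("top",C2W(p,b))-[210,170])*533/200+[0,300])
```

```text
[576.50751735  88.07501032 385.3880715 ] [3.14028670e+00 2.15378672e-04 1.82766812e+00] [ 0.038  0.308  1.4    0.     1.433 -0.219]
[[253.07419695 192.42834272]
 [308.99893911 175.29149467]
 [336.0890244  192.23198652]
 [223.67971631  69.17861902]
 [229.82679013 246.54750174]]
[[302.14352648 521.21070177]
 [252.88078395 454.30937558]
 [264.04116536 410.08978581]
 [150.474278   603.94855775]
 [387.32408774 525.47181997]]
```

View pics/m.png

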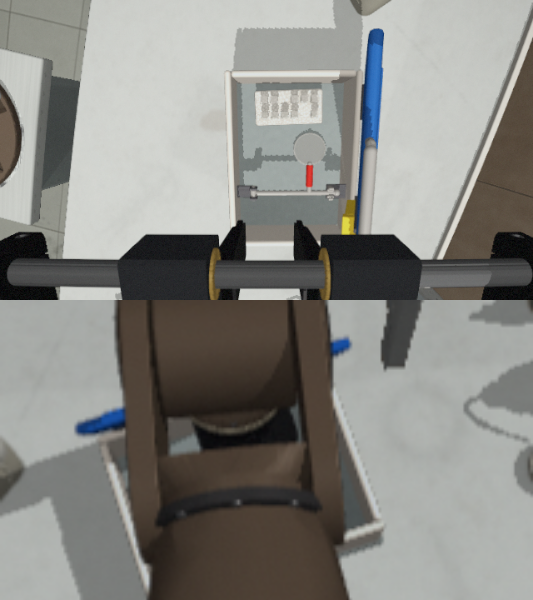

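Run:
```python
from h import *
s=env.state(); t=env.read_camera("top"); q=env.read_camera("scene")
e=s["eef_pos"]
for n,i in (("top",t),("scene",q)):
    for k,h in enumerate(range(0,401,50)):
        u=proj(n,e+[0,0,h])[0]; print(n,h,u.round(0)); 
        cv2.circle(i,tuple(int(v) for v in u),1,(0,255,0) if h%100 else (0,0,255),-1)
cv2.imwrite("pics/n.png",np.hstack([cv2.resize(t[130:380,210:410],(400,500)),cv2.resize(q[60:310,170:370],(400,500))]))
```

```text
top 0 [301. 225.]
top 50 [300. 219.]
top 100 [299. 213.]
top 150 [298. 206.]
top 200 [296. 198.]
top 250 [295. 189.]
top 300 [293. 179.]
top 350 [291. 168.]
top 400 [289. 155.]
scene 0 [294. 173.]
scene 50 [293. 159.]
scene 100 [293. 143.]
scene 150 [292. 127.]
scene 200 [291. 109.]
scene 250 [290.  90.]
scene 300 [289.  69.]
scene 350 [287.  47.]
scene 400 [286.  23.]
```

View pics/n.png

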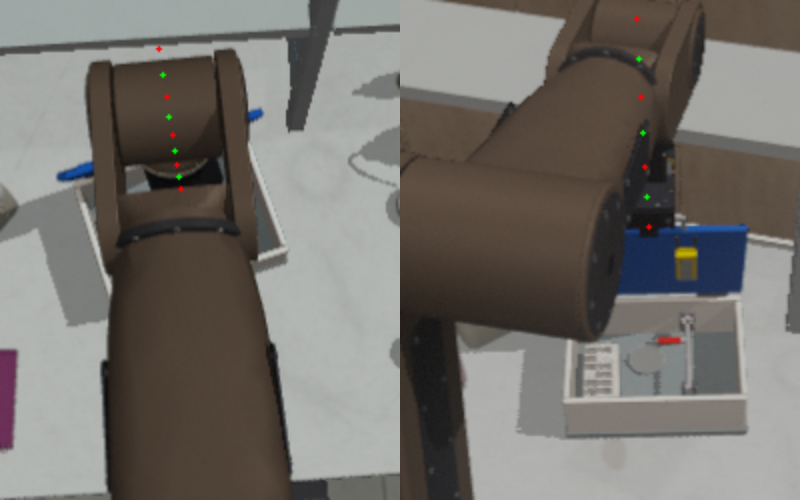

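Call:
{"api": "step_arm", "payload": {
  "plan": [
    [[-12,0,0,-7,-0.25],[-24,0,0,-14,-0.25],[-36,0,0,-21,-0.25],[-48,1,0,-28,-0.25],[-48,1,0,-35,-0.25],[-48,1,0,-42,-0.25],[-48,1,0,-49,-0.25],[-48,1,0,-56,-0.25]]
  ]
}}

```text
t: 6.77
eef_pos: [590.4, 41.9, 384.6]
tcp_rot: [-3.141, -0.001, 2.811]
ft_force: [1.0, -0.3, -0.3]
opening: 0.374
grip_force: 0.0
```

Call:
{"api": "step_arm", "payload": {
  "plan": [
    [[0,0,20,-7,-0.25],[0,0,40,-14,-0.25],[0,0,60,-21,-0.25],[0,0,80,-28,-0.25],[0,0,100,-34.1,-0.25],[0,0,120,-34.1,-0.25],[0,0,140,-34.1,-0.25],[0,0,140,-34.1,-0.25]]
  ]
}}

```text
t: 7.43
eef_pos: [588.8, 42.0, 241.1]
tcp_rot: [3.14, -0.006, -2.883]
ft_force: [-0.4, -1.0, 0.1]
opening: 0.378
grip_force: 0.0
```

Run:
```python
from h import *
s=env.state(); c=cal("wrist"); i=env.read_camera("wrist"); print(s["eef_pos"],s["tcp_rot"],s["joints"].round(3))
cv2.imwrite("pics/w2.png",i)
p=[610,98.8,.2594]
b=np.array([[-62,-50,73],[-34,-50,73],[28,-40,73],[28,-4,73],[73,-50,73]])
print(proj("wrist",C2W(p,b),c).round(1))
```

```text
[588.84508372  41.96808635 241.0755228 ] [ 3.13980265 -0.00574157 -2.88341016] [-0.041  0.418  1.609  0.     1.12  -1.87 ]
[[324.6 191.9]
 [324.6 221.6]
 [334.8 283.4]
 [371.4 283.3]
 [324.6 325. ]]
```

View pics/w2.png

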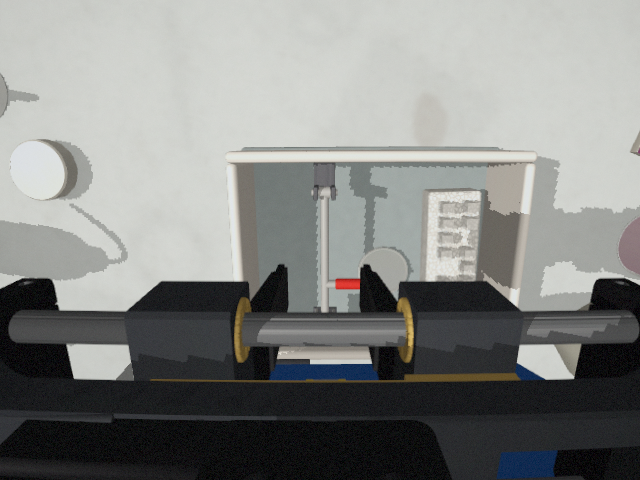

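Call:
{"api": "step_arm", "payload": {
  "plan": [
    [[0,0,25,0,-0.25],[0,0,50,0,-0.25],[0,0,75,0,-0.25],[0,0,95,0,-0.25],[0,0,110,0,-0.25],[0,0,120,0,-0.25],[0,0,128,0,-0.25],[0,0,135,0,-0.25]]
  ]
}}

```text
t: 8.15
eef_pos: [590.0, 41.8, 110.4]
tcp_rot: [-3.141, 0.001, -2.883]
ft_force: [0.3, -0.6, 0.1]
opening: 0.374
grip_force: 0.0
```

Call:
{"api": "step_arm", "payload": {
  "plan": [
    [[0,0,8,0,-0.25],[0,0,16,0,-0.25],[0,0,24,0,-0.25],[0,0,32,0,-0.25],[0,0,38,0,-0.25],[0,0,43,0,-0.25],[0,0,47,0,-0.25],[0,0,47,0,-0.25]]
  ]
}}

```text
t: 8.82
eef_pos: [588.8, 41.8, 62.4]
tcp_rot: [3.141, -0.001, -2.884]
ft_force: [-0.3, 0.5, -0.2]
opening: 0.374
grip_force: 0.0
```

Run:
```python
from h import *
s=env.state(); print(s["eef_pos"],s["tcp_rot"],s["tau"],s["joints"])
cv2.imwrite("pics/s3.png",cv2.resize(env.read_camera("scene")[60:300,200:400],(667,600)))
```

```text
[588.83910407  41.78073203  62.41924082] [ 3.14135032e+00 -1.02375692e-03 -2.88350204e+00] [-1.34965108e-02 -6.21354890e+01 -1.80917376e+01 -3.88819864e-02
 -1.12087782e-01 -5.16129658e-04] [-4.09994679e-02  6.31471657e-01  1.78446281e+00 -1.05474303e-04
  7.26707904e-01 -1.86980742e+00]
```

View pics/s3.png

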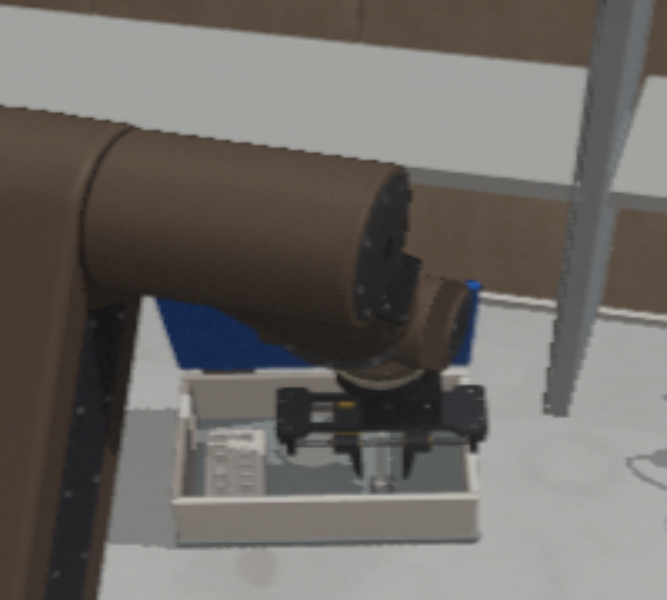

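Call:
{"api": "step_arm", "payload": {
  "plan": [
    [[0,0,3,0,-0.25],[0,0,6,0,-0.25],[0,0,6,0,-0.6],[0,0,6,0,-1],[0,0,6,0,-1],[0,0,6,0,-1],[0,0,6,0,-1],[0,0,6,0,-1]]
  ]
}}

```text
t: 9.53
eef_pos: [588.9, 42.9, 57.3]
tcp_rot: [3.14, 0.0, -2.884]
ft_force: [-1.0, 10.2, 0.5]
opening: 0.076
grip_force: 30.0
```

Call:
{"api": "step_arm", "payload": {
  "plan": [
    [[0,1,-2.7,0,-1],[0.5,1,-5.4,0,-1],[1.2,1,-8,0,-1],[2.1,1,-10.5,0,-1],[3.3,1,-13,0,-1],[4.7,1,-15.2,0,-1],[6.3,1,-17.4,0,-1],[8.2,1,-19.4,0,-1]]
  ]
}}

```text
t: 10.2
eef_pos: [581.7, 41.4, 77.5]
tcp_rot: [3.141, 0.003, -2.884]
ft_force: [5.2, 12.8, -3.7]
opening: 0.055
grip_force: 28.9
```

```bash
cat >> h.py <<'E'
p=[610,98.8,.2594]
def red(n):
    c=cal(n); i=env.read_camera(n).astype(int); m=((i[...,2]>130)&(i[...,1]<70)&(i[...,0]<70)).astype(np.uint8)
    k,l,s,ce=cv2.connectedComponentsWithStats(m)
    print(n,[(s[j][:5].tolist(),ce[j].round(1)) for j in range(1,k) if s[j][4]>8])
    for a in np.arange(0,1.4,.1): print(round(a,1),proj(n,C2W(p,[-62+90*np.cos(a),-22,73+90*np.sin(a)]),c)[0].round(1),end="; ")
    print()
E
python3 -c "
from h import *
red('wrist'); red('scene')"
```

```text
wrist []
0.0 [374. 401.]; 0.1 [376.2 411.6]; 0.2 [378.7 421.5]; 0.3 [381.4 430.7]; 0.4 [384.4 438.9]; 0.5 [387.7 445.8]; 0.6 [391.3 451.2]; 0.7 [395.3 454.7]; 0.8 [399.4 456. ]; 0.9 [403.9 454.5]; 1.0 [408.5 449.8]; 1.1 [413.3 441.5]; 1.2 [418.1 429. ]; 1.3 [422.7 412.1]; 
scene [([491, 73, 14, 9, 88], array([497.5,  76.9])), ([456, 208, 10, 7, 42], array([461.4, 211.2])), ([299, 225, 6, 2, 12], array([301.5, 225.5])), ([519, 262, 4, 3, 10], array([520.5, 263. ])), ([402, 322, 10, 19, 107], array([406.6, 329. ]))]
0.0 [305.2 229.8]; 0.1 [305.1 228.1]; 0.2 [305.  226.6]; 0.3 [305.  225.3]; 0.4 [304.9 224.3]; 0.5 [304.9 223.6]; 0.6 [304.8 223.2]; 0.7 [304.8 223.1]; 0.8 [304.7 223.3]; 0.9 [304.7 223.8]; 1.0 [304.7 224.6]; 1.1 [304.7 225.7]; 1.2 [304.6 227.1]; 1.3 [304.6 228.8];
```

Run:
```python
from h import *
w=env.read_camera("wrist"); q=env.read_camera("scene")
cv2.imwrite("pics/x9.png",np.hstack([cv2.resize(w[100:420,200:460],(488,600)),cv2.resize(q[200:260,280:311],(310,600),interpolation=cv2.INTER_CUBIC)]))
```

```text
(no output)
```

View pics/x9.png

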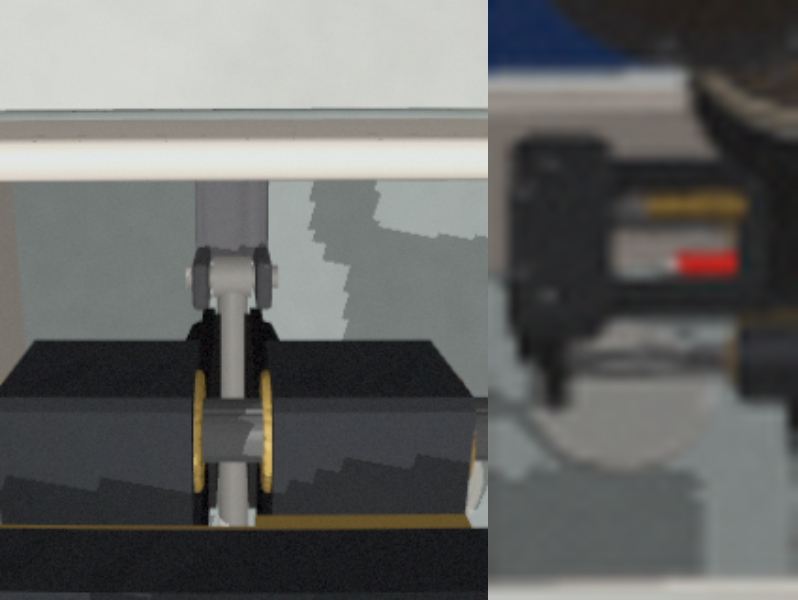

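Call:
{"api": "step_arm", "payload": {
  "plan": [
    [[-2,0,2.5,0,-1],[-4,0,5,0,-1],[-6,0,5,0,-0.5],[-8,0,5,0,-0.25],[-10,0,15,0,-0.25],[-10,0,24,0,-0.25],[-10,0,32,0,-0.25],[-10,0,32,0,-0.25]]
  ]
}}

```text
t: 11.07
eef_pos: [589.4, 43.0, 42.2]
tcp_rot: [3.141, -0.003, -2.884]
ft_force: [-0.6, 0.1, -0.5]
opening: 0.361
grip_force: 0.0
```

```bash
python3 -c "
from h import *
s=env.state();print(s['eef_pos'],s['ft_force'],s['tau'].round(2));red('scene')"|cut -c1-400
```

```text
[589.43834332  43.04874404  42.18304622] [-0.56172401  0.13828287 -0.46088155] [ 2.000e-02 -6.375e+01 -1.752e+01 -4.000e-02 -2.800e-01 -0.000e+00]
scene [([491, 73, 14, 9, 88], array([497.5,  76.9])), ([456, 208, 10, 7, 43], array([461.4, 211.2])), ([519, 262, 4, 3, 10], array([520.5, 263. ])), ([402, 322, 10, 19, 105], array([406.6, 329.1]))]
0.0 [305.2 229.8]; 0.1 [305.1 228.1]; 0.2 [305.  226.6]; 0.3 [305.  225.3]; 0.4 [304.9 224.3]; 0.5 [304.9 223.6]; 0.6 [304.8 223.2]; 0.7 [304.8 223.1]; 0.8 [304.7 223.3]; 0.9 [304.7 223.8]; 1.0 [304.7 224.6]; 1.1 [304.7 225.7]; 1.2 [304.6 227.1]; 1.3 [304.6 228.8];
```

Call:
{"api": "step_arm", "payload": {
  "plan": [
    [[0,1,0,0,-0.6],[0,1,0,0,-1],[0,1,0,0,-1],[0,1,0,0,-1],[0,1,0,0,-1]]
  ]
}}

```text
t: 11.53
eef_pos: [590.6, 44.0, 44.9]
tcp_rot: [-3.141, 0.001, -2.883]
ft_force: [2.9, -20.8, -0.3]
opening: 0.078
grip_force: 10.7
```

Call:
{"api": "step_arm", "payload": {
  "plan": [
    [[0,-1.5,0,0,-1],[0,-1.5,0,0,-1],[0,-1.5,-2,0,-1],[0.3,-1.5,-4,0,-1],[0.7,-1.5,-6,0,-1],[1.2,-1.5,-8,0,-1],[2.2,-1.5,-11,0,-1],[3.3,-1.5,-13,0,-1]]
  ]
}}

```text
t: 12.2
eef_pos: [587.5, 42.5, 58.0]
tcp_rot: [3.141, 0.0, -2.884]
ft_force: [-1.1, 6.4, -6.8]
opening: 0.073
grip_force: 30.0
```

```bash
python3 -c "
from h import *
s=env.state();print(s['eef_pos'],s['ft_force'],s['tau'].round(2));red('scene')"|cut -c1-330
```

```text
[587.49704878  42.53463124  57.97852938] [-1.05508159  6.38466882 -6.76681836] [-3.55e+00 -5.97e+01 -1.79e+01 -1.05e+00 -5.40e-01  3.00e-02]
scene [([491, 73, 14, 9, 89], array([497.5,  77. ])), ([456, 208, 10, 7, 42], array([461.4, 211.2])), ([299, 227, 6, 3, 13], array([301.5, 227.6])), ([519, 262, 4, 3, 10], array([520.5, 263. ])), ([402, 322, 10, 19, 104], array([406.6, 328.9]))]
0.0 [305.2 229.8]; 0.1 [305.1 228.1]; 0.2 [305.  226.6]; 0.3 [305.  225.3]; 0.4 [304.9 224.3]; 0.5 [304.9 223.6]; 0.6 [304.8 223.2]; 0.7 [304.8 223.1]; 0.8 [304.7 223.3]; 0.9 [304.7 223.8]; 1.0 [304.7 224.6]; 1.1 [304.7 225.7]; 1.2 [304.6 227.1]; 1.3 [304.6 228.8];
```

Call:
{"api": "step_arm", "payload": {
  "plan": [
    [[0.3,0,-2.5,0,-1],[1,0,-5,0,-1],[1.8,0,-7.5,0,-1],[3,0,-9.8,0,-1],[4.5,0,-12,0,-1],[6.2,0,-14,0,-1],[8,0,-15.7,0,-1],[8,0,-15.7,0,-1]]
  ]
}}

```text
t: 12.92
eef_pos: [580.6, 40.7, 73.9]
tcp_rot: [3.141, 0.003, -2.884]
ft_force: [4.4, 7.5, -4.0]
opening: 0.073
grip_force: 30.8
```

```bash
python3 -c "
from h import *
s=env.state();print(s['eef_pos'],s['ft_force'],s['tau'].round(2));red('scene')
w=env.read_camera('wrist');cv2.imwrite('pics/w10.png',w[80:430,180:480])"|cut -c1-330
```

```text
[580.58896308  40.66766734  73.87386529] [ 4.37008866  7.46030551 -4.03133604] [-4.840e+00 -6.435e+01 -1.694e+01 -1.570e+00  1.310e+00  2.000e-02]
scene [([491, 73, 14, 9, 89], array([497.5,  77. ])), ([456, 208, 10, 7, 43], array([461.4, 211.2])), ([299, 224, 5, 2, 9], array([301.1, 224.6])), ([518, 262, 5, 3, 11], array([520.3, 262.9])), ([402, 322, 10, 18, 100], array([406.5, 328.7]))]
0.0 [305.2 229.8]; 0.1 [305.1 228.1]; 0.2 [305.  226.6]; 0.3 [305.  225.3]; 0.4 [304.9 224.3]; 0.5 [304.9 223.6]; 0.6 [304.8 223.2]; 0.7 [304.8 223.1]; 0.8 [304.7 223.3]; 0.9 [304.7 223.8]; 1.0 [304.7 224.6]; 1.1 [304.7 225.7]; 1.2 [304.6 227.1]; 1.3 [304.6 228.8];
```

Call:
{"api": "step_arm", "payload": {
  "plan": [
    [[1,0,-2,0,-1],[2,0,-4,0,-1],[3.2,0,-6,0,-1],[4.5,0,-7.8,0,-1],[4.5,0,-7.8,0,-1]]
  ]
}}

```text
t: 13.43
eef_pos: [578.6, 39.9, 82.9]
tcp_rot: [-3.141, 0.008, -2.884]
ft_force: [6.9, 11.3, 12.4]
opening: 0.055
grip_force: 31.1
```

```bash
python3 -c "
from h import *
s=env.state();print(s['eef_pos'],s['ft_force'],s['opening']);red('scene')
i=env.read_camera('scene');print(i[218:232,296:306,2].tolist())"|cut -c1-1000
```

```text
[578.56116233  39.86074203  82.87375991] [ 6.93753543 11.34600684 12.42025632] 0.0545886242509604
scene [([491, 73, 14, 9, 89], array([497.5,  77. ])), ([456, 208, 10, 7, 42], array([461.4, 211.2])), ([299, 223, 6, 3, 17], array([301.4, 223.9])), ([519, 262, 4, 3, 10], array([520.5, 263. ])), ([402, 322, 10, 17, 103], array([406.5, 328.8]))]
0.0 [305.2 229.8]; 0.1 [305.1 228.1]; 0.2 [305.  226.6]; 0.3 [305.  225.3]; 0.4 [304.9 224.3]; 0.5 [304.9 223.6]; 0.6 [304.8 223.2]; 0.7 [304.8 223.1]; 0.8 [304.7 223.3]; 0.9 [304.7 223.8]; 1.0 [304.7 224.6]; 1.1 [304.7 225.7]; 1.2 [304.6 227.1]; 1.3 [304.6 228.8]; 
[[32, 34, 36, 35, 37, 37, 38, 36, 38, 39], [63, 60, 65, 71, 71, 70, 70, 71, 70, 59], [119, 118, 119, 119, 118, 115, 113, 118, 114, 92], [88, 78, 80, 82, 80, 78, 80, 80, 80, 67], [68, 72, 75, 80, 76, 79, 86, 85, 79, 56], [86, 94, 114, 128, 129, 139, 153, 153, 132, 49], [116, 129, 166, 182, 183, 183, 184, 185, 159, 46], [115, 116, 140, 156, 157, 156, 157, 158, 139, 62], [121, 106, 97, 107, 109, 108, 109, 115, 107, 49], [117, 107, 80, 73, 74, 73, 73, 74, 66, 48], [41, 40, 43, 41, 43, 41, 41, 41, 41, 42], [39, 41, 41, 41, 39, 40, 38, 39, 41, 38], [35, 34, 36, 34, 37, 32, 35, 32, 33, 34], [48, 49, 48, 50, 49, 50, 50, 50, 51, 47]]
```

Call:
{"api": "step_arm", "payload": {
  "plan": [
    [[1,0,-1.5,0,-1],[1.5,0,-2.5,0,-0.7],[1.5,0,-2.5,0,-0.3],[1.5,0,-2.5,0,-0.25],[1.5,0,-2.5,0,-0.25]]
  ]
}}

```text
t: 13.95
eef_pos: [574.0, 38.1, 83.6]
tcp_rot: [-3.141, -0.0, -2.884]
ft_force: [-0.6, -0.7, 0.5]
opening: 0.232
grip_force: 0.0
```

```bash
python3 -c "
from h import *
s=env.state();print(s['eef_pos'],s['ft_force'],s['opening']);red('scene')
i=env.read_camera('scene');print(i[218:234,296:306,2].tolist())"|cut -c1-1000
```

```text
[573.95756833  38.13365251  83.555384  ] [-0.61295984 -0.66967713  0.45104213] 0.23154373514571108
scene [([491, 73, 14, 9, 89], array([497.5,  77. ])), ([456, 208, 10, 7, 43], array([461.4, 211.2])), ([519, 262, 4, 3, 10], array([520.5, 263. ])), ([402, 322, 10, 18, 103], array([406.5, 328.7]))]
0.0 [305.2 229.8]; 0.1 [305.1 228.1]; 0.2 [305.  226.6]; 0.3 [305.  225.3]; 0.4 [304.9 224.3]; 0.5 [304.9 223.6]; 0.6 [304.8 223.2]; 0.7 [304.8 223.1]; 0.8 [304.7 223.3]; 0.9 [304.7 223.8]; 1.0 [304.7 224.6]; 1.1 [304.7 225.7]; 1.2 [304.6 227.1]; 1.3 [304.6 228.8]; 
[[35, 34, 34, 32, 33, 35, 35, 32, 31, 37], [42, 41, 42, 42, 43, 42, 42, 44, 44, 35], [76, 72, 74, 78, 85, 83, 83, 83, 76, 57], [82, 74, 76, 90, 111, 108, 104, 104, 98, 86], [73, 73, 73, 77, 82, 70, 67, 76, 73, 63], [70, 65, 67, 71, 76, 73, 40, 41, 39, 41], [105, 100, 108, 118, 109, 83, 38, 38, 39, 41], [120, 120, 118, 114, 103, 68, 38, 42, 42, 41], [121, 112, 105, 107, 100, 75, 42, 39, 42, 40], [118, 109, 88, 92, 94, 73, 42, 44, 42, 40], [61, 59, 72, 98, 112, 95, 39, 40, 41, 41], [39, 43, 42, 40, 41, 42, 41, 41, 42, 40], [41, 38, 38, 37, 36, 38, 37, 39, 35, 36], [38, 36, 39, 37, 34, 37, 36, 38, 39, 40], [70, 65, 60, 55, 59, 55, 47, 46, 54, 60], [121, 117, 104, 99, 101, 89, 51, 51, 49, 53]]
```

Call:
{"api": "step_arm", "payload": {
  "plan": [
    [[0,0,-20,0,-0.25],[0,0,-45,0,-0.25],[0,0,-80,0,-0.25],[0,0,-115,0,-0.25],[10,0,-150,0,-0.25]]
  ]
}}

```text
t: 14.47
eef_pos: [564.9, 35.8, 235.0]
tcp_rot: [-3.141, 0.0, -2.883]
ft_force: [0.1, -0.4, 0.9]
opening: 0.372
grip_force: 0.0
```

```bash
python3 -c "
from h import *
s=env.state();print(s['eef_pos'],s['joints'].round(3));red('wrist');red('scene')"|cut -c1-500
```

```text
[564.89316746  35.82614218 234.98559067] [-0.053  0.386  1.68  -0.     1.075 -1.882]
wrist [([336, 305, 25, 8, 187], array([347.6, 308.6]))]
0.0 [353.1 308.1]; 0.1 [353.9 311.7]; 0.2 [354.7 314.6]; 0.3 [355.5 316.7]; 0.4 [356.4 317.9]; 0.5 [357.3 318.1]; 0.6 [358.3 317.2]; 0.7 [359.2 315.2]; 0.8 [360.2 311.9]; 0.9 [361.2 307.4]; 1.0 [362.1 301.5]; 1.1 [363.1 294.3]; 1.2 [363.9 285.8]; 1.3 [364.7 276.1]; 
scene [([491, 73, 14, 9, 91], array([497.5,  77. ])), ([456, 208, 10, 7, 42], array([461.4, 211.2])), ([299, 228, 11, 3, 32], array([304.2, 229. ])), ([518, 262, 5, 3, 11], array([520.3, 262.9])), ([402, 322, 10, 17, 97], array([406.3, 328.7]))]
0.0 [305.2 229.8]; 0.1 [305.1 228.1]; 0.2 [305.  226.6]; 0.3 [305.  225.3]; 0.4 [304.9 224.3]; 0.5 [304.9 223.6]; 0.6 [304.8 223.2]; 0.7 [304.8 223.1]; 0.8 [304.7 223.3]; 0.9 [304.7 223.8]; 1.0 [304.7 224.6]; 1.1 [304.7 225.7]; 1.2 [304.6 227.1]; 1.3 [304.6 228.8];
```

```bash
python3 - <<'E'
from h import *
for h in range(120,341,20):
    e=np.array([588.8,41.8,62.4+h]); print(h,proj("scene",[e,e+[-3,-50,0],e+[-3,-70,0]]).round(0).tolist(), proj("top",[np.array([576.5,88,385.+h])]).round(0).tolist())
E
python3 - <<'E'
import cv2,numpy as np
a=cv2.imread("pics/s3.png")[230:430,230:530]; b=cv2.imread("pics/n.png")[30:280,50:290]
cv2.imwrite("pics/y.png",np.hstack([cv2.resize(a,(450,300)),cv2.resize(b,(300,300))]))
E
```

```text
120 [[314.0, 223.0], [331.0, 227.0], [338.0, 228.0]] [[298.0, 208.0]]
140 [[314.0, 218.0], [331.0, 222.0], [338.0, 224.0]] [[298.0, 205.0]]
160 [[314.0, 214.0], [331.0, 218.0], [338.0, 219.0]] [[297.0, 202.0]]
180 [[314.0, 209.0], [331.0, 213.0], [339.0, 214.0]] [[297.0, 199.0]]
200 [[314.0, 204.0], [332.0, 208.0], [339.0, 209.0]] [[296.0, 195.0]]
220 [[314.0, 199.0], [332.0, 203.0], [339.0, 204.0]] [[295.0, 192.0]]
240 [[314.0, 194.0], [332.0, 198.0], [339.0, 199.0]] [[295.0, 188.0]]
260 [[314.0, 189.0], [332.0, 193.0], [340.0, 194.0]] [[294.0, 185.0]]
280 [[314.0, 184.0], [332.0, 188.0], [340.0, 189.0]] [[294.0, 181.0]]
300 [[314.0, 178.0], [332.0, 182.0], [340.0, 184.0]] [[293.0, 177.0]]
320 [[313.0, 173.0], [332.0, 177.0], [340.0, 178.0]] [[292.0, 172.0]]
340 [[313.0, 167.0], [333.0, 171.0], [341.0, 172.0]] [[291.0, 167.0]]
```

View pics/y.png

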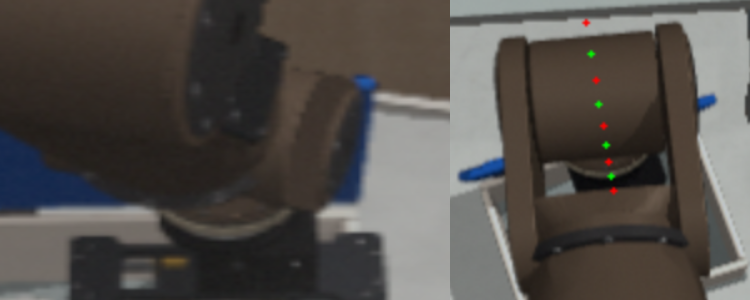

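Call:
{"api": "step_arm", "payload": {
  "plan": [
    [[-8,0,30,0,-0.25],[-16,0,65,0,-0.25],[-26,0,100,0,-0.25],[-26,0,130,0,-0.25],[-26,0,155,0,-0.25],[-26,0,175,0,-0.25],[-26,0,188,0,-0.25],[-26,0,194,0,-0.25]]
  ]
}}

```text
t: 15.23
eef_pos: [588.3, 42.4, 36.8]
tcp_rot: [3.141, -0.004, -2.883]
ft_force: [-0.1, 1.3, 0.0]
opening: 0.379
grip_force: 0.0
```

Call:
{"api": "step_arm", "payload": {
  "plan": [
    [[0,0,0,0,-0.25],[0,0,0,0,-0.6],[0,0,0,0,-1],[0,0,0,0,-1],[0,0,0,0,-1],[0,0,0,0,-1]]
  ]
}}

```text
t: 15.73
eef_pos: [589.6, 42.7, 40.2]
tcp_rot: [3.141, 0.001, -2.884]
ft_force: [-3.1, 23.5, 4.2]
opening: 0.082
grip_force: 12.6
```

Call:
{"api": "step_arm", "payload": {
  "plan": [
    [[0,0.7,0,0,-1],[0,1,0,0,-1],[0,1,-6,0,-1],[0,1,-12,0,-1],[0,1,-18,0,-1],[0,1,-24,0,-1],[0,1,-30,0,-1],[0,1,-30,0,-1]]
  ]
}}

```text
t: 16.4
eef_pos: [588.2, 42.9, 70.7]
tcp_rot: [-3.142, -0.002, -2.883]
ft_force: [-5.5, -4.8, 3.8]
opening: 0.072
grip_force: 30.0
```

```bash
python3 -c "
from h import *
s=env.state();print(s['eef_pos'],s['ft_force'],s['opening']);red('scene')"|cut -c1-260
```

```text
[588.17928202  42.94778305  70.6807063 ] [-5.51730529 -4.81167897  3.80912364] 0.07168025328234195
scene [([491, 73, 14, 9, 88], array([497.5,  76.9])), ([456, 208, 10, 7, 40], array([461.4, 211.3])), ([299, 223, 6, 3, 16], array([301.2, 224. ])), ([518, 262, 5, 3, 11], array([520.3, 262.9])), ([402, 322, 10, 18, 104], array([406.5, 328.8]))]
0.0 [305.2 229.8]; 0.1 [305.1 228.1]; 0.2 [305.  226.6]; 0.3 [305.  225.3]; 0.4 [304.9 224.3]; 0.5 [304.9 223.6]; 0.6 [304.8 223.2]; 0.7 [304.8 223.1]; 0.8 [304.7 223.3]; 0.9 [304.7 223.8]; 1.0 [304.7 224.6]; 1.1 [304.7 225.7]; 1.2 [304.6 227.1]; 1.3 [304.6 22
```

Call:
{"api": "step_arm", "payload": {
  "plan": [
    [[0,0,-5,0,-1],[0,0,-10,0,-1],[0,0,-10,0,-1]]
  ]
}}

```text
t: 16.7
eef_pos: [588.6, 43.0, 80.7]
tcp_rot: [-3.141, -0.001, -2.883]
ft_force: [-4.3, -4.4, 4.2]
opening: 0.071
grip_force: 30.0
```

```bash
python3 -c "
from h import *
s=env.state();print(s['eef_pos'],s['ft_force'],s['opening']);red('scene')"|cut -c1-200
```

```text
[588.60155054  43.02005357  80.72667681] [-4.34966946 -4.39600546  4.20514726] 0.07061192648855374
scene [([491, 73, 14, 9, 89], array([497.5,  77. ])), ([456, 208, 10, 7, 42], array([461.4, 211.2])), ([299, 223, 5, 2, 10], array([301. , 223.5])), ([519, 262, 4, 3, 10], array([520.5, 263. ])), ([40
0.0 [305.2 229.8]; 0.1 [305.1 228.1]; 0.2 [305.  226.6]; 0.3 [305.  225.3]; 0.4 [304.9 224.3]; 0.5 [304.9 223.6]; 0.6 [304.8 223.2]; 0.7 [304.8 223.1]; 0.8 [304.7 223.3]; 0.9 [304.7 223.8]; 1.0 [304.7
```

Call:
{"api": "step_arm", "payload": {
  "plan": [
    [[0,0,-5,0,-1],[0,0,-10,0,-1],[0,0,-12,0,-1],[0,0,-12,0,-1]]
  ]
}}

```text
t: 17.08
eef_pos: [587.9, 42.9, 91.9]
tcp_rot: [3.142, -0.003, -2.883]
ft_force: [-5.9, -5.0, -3.0]
opening: 0.064
grip_force: 30.1
```

```bash
python3 -c "
from h import *
s=env.state();print(s['eef_pos'],s['ft_force'],s['opening']);red('scene')
i=env.read_camera('scene').astype(int);print((i[218:232,296:308,2]-i[218:232,296:308,1]).tolist())"|cut -c1-900
```

```text
[587.89825374  42.89980501  91.91901668] [-5.87156144 -4.9915361  -2.98779346] 0.06364443949676622
scene [([491, 73, 14, 9, 88], array([497.5,  76.9])), ([456, 208, 10, 7, 42], array([461.4, 211.2])), ([518, 262, 5, 3, 11], array([520.3, 262.9])), ([402, 322, 10, 18, 104], array([406.6, 328.9]))]
0.0 [305.2 229.8]; 0.1 [305.1 228.1]; 0.2 [305.  226.6]; 0.3 [305.  225.3]; 0.4 [304.9 224.3]; 0.5 [304.9 223.6]; 0.6 [304.8 223.2]; 0.7 [304.8 223.1]; 0.8 [304.7 223.3]; 0.9 [304.7 223.8]; 1.0 [304.7 224.6]; 1.1 [304.7 225.7]; 1.2 [304.6 227.1]; 1.3 [304.6 228.8]; 
[[5, 5, 6, 6, 6, 6, 5, 6, 8, 1, -2, 0], [6, 7, 6, 6, 5, 7, 6, 6, 3, 0, -1, 0], [6, 7, 6, 6, 7, 6, 6, 6, 4, 1, -1, 2], [6, 6, 6, 7, 8, 6, 6, 6, 4, -1, 1, 0], [1, 1, 2, 16, 28, -1, 1, 1, 0, 0, 0, -2], [0, 1, 0, 0, 1, 3, 0, -2, -2, 0, 1, 1], [2, -4, -1, 2, 0, -2, 0, 1, -1, 1, -1, 0], [-1, 0, 0, 2, -1, -1, 0, 0, 2, 0, 3, 3], [-4, -3, -2, 0, -1, -1, -1, 0, 4, 9, 8, 8], [-6, -5, -5, -5, -5, -5, -5, -3, -2, 2, 3, 2], [-6, -4, -4, -4, -3, -4, -5, -1, 4, -1, -2, 0], [-4, -3, -2, -1, -2, -2, -3, 3, 9, 1, 0, 1], [0, 1, 1, 0, 1, 1, 0, 5, 11, 0, -1, 0], [0, -1, 0, 0, -1, 1, 2, 5, 11, -1, -2, -1]]
```

Call:
{"api": "step_arm", "payload": {
  "plan": [
    [[0,0,0,0,-0.8],[0,0,0,0,-0.5],[0,0,0,0,-0.4],[-2,0,6,0,-0.4],[-3,0,12,0,-0.4],[-3,0,17,0,-0.4]]
  ]
}}

```text
t: 17.68
eef_pos: [592.3, 44.3, 73.9]
tcp_rot: [-3.142, 0.0, -2.883]
ft_force: [-0.2, 0.2, -0.4]
opening: 0.294
grip_force: 0.0
```

```bash
python3 -c "
from h import *
s=env.state();print(s['eef_pos'],s['ft_force'],s['opening']);red('scene')
i=env.read_camera('scene').astype(int);print((i[218:234,296:308,2]-i[218:234,296:308,1]).tolist())"|cut -c1-900
```

```text
[592.31819556  44.28826468  73.88375546] [-0.15004408  0.17515849 -0.38062341] 0.2942817178397928
scene [([491, 73, 14, 9, 89], array([497.5,  77. ])), ([456, 208, 10, 7, 42], array([461.4, 211.2])), ([519, 262, 4, 3, 10], array([520.5, 263. ])), ([402, 322, 10, 18, 106], array([406.6, 328.7]))]
0.0 [305.2 229.8]; 0.1 [305.1 228.1]; 0.2 [305.  226.6]; 0.3 [305.  225.3]; 0.4 [304.9 224.3]; 0.5 [304.9 223.6]; 0.6 [304.8 223.2]; 0.7 [304.8 223.1]; 0.8 [304.7 223.3]; 0.9 [304.7 223.8]; 1.0 [304.7 224.6]; 1.1 [304.7 225.7]; 1.2 [304.6 227.1]; 1.3 [304.6 228.8]; 
[[5, 4, 5, 12, 23, 24, 22, 23, 22, 18, -1, -2], [1, 1, 2, 9, 16, 15, 15, 15, 15, 8, 0, 0], [0, -1, 2, 6, 8, 5, 6, 2, 5, 7, 0, 0], [4, 3, 10, 26, 26, 0, 0, 1, 0, 1, -2, -1], [6, 6, 42, 98, 98, 1, 1, -1, 0, -1, 0, 2], [5, 11, 59, 146, 117, -2, -1, 1, -1, 0, 0, 0], [7, 8, 50, 122, 95, -1, -2, -2, -2, 0, -2, 2], [3, 3, 19, 51, 36, 0, 0, 1, 0, 0, -2, -1], [-1, -2, -1, 1, 0, -1, -1, 2, 1, -2, -1, -1], [-2, -1, 1, 0, -2, 1, 2, -1, 1, 0, -1, 0], [-1, 0, 1, -2, 1, 1, 0, -2, 1, 0, 2, 2], [-3, -2, -2, -1, -1, 6, 5, 5, 5, 6, 5, 3], [-6, -5, -5, -4, -1, 10, 8, 8, 9, 9, 8, 8], [-4, -4, -2, -2, 3, -1, -1, 1, 0, 0, -2, 3], [-1, -3, -2, 4, 9, -1, 1, -2, 0, -1, -1, 3], [2, 1, 1, 8, 10, 0, 0, 0, -1, 0, -1, 5]]
```

Call:
{"api": "step_arm", "payload": {
  "plan": [
    [[0,0,0,0,-1],[0,0,0,0,-1],[0,0,0,0,-1],[0,0,0,0,-1],[0,0,-5,0,-1],[0,0,-10,0,-1],[0,0,-15,0,-1],[0,0,-20,0,-1]]
  ]
}}

```text
t: 18.45
eef_pos: [589.4, 43.3, 93.5]
tcp_rot: [3.141, -0.007, -2.883]
ft_force: [-14.6, -9.6, -18.2]
opening: 0.076
grip_force: 30.0
```

Call:
{"api": "step_arm", "payload": {
  "plan": [
    [[0,0,0,0,-1],[0,0,0,0,-0.7],[0,0,0,0,-0.4],[0,0,-20,0,-0.4],[0,0,-45,0,-0.4],[0,0,-85,0,-0.4],[12,0,-120,0,-0.4],[25,0,-140,0,-0.4]]
  ]
}}

```text
t: 19.12
eef_pos: [569.0, 38.0, 238.8]
tcp_rot: [-3.14, 0.005, -2.883]
ft_force: [-0.1, 0.3, 0.4]
opening: 0.301
grip_force: 0.0
```

```bash
python3 -c "
from h import *
s=env.state();print(s['eef_pos'],s['ft_force'],s['opening']);red('scene');red('wrist')"
```

```text
[569.02818592  37.9521623  238.75668218] [-0.06263353  0.26417861  0.41571207] 0.3013270061803376
scene [([491, 73, 14, 9, 92], array([497.5,  77. ])), ([456, 208, 10, 7, 43], array([461.4, 211.3])), ([299, 222, 11, 3, 33], array([304., 223.])), ([518, 262, 5, 3, 11], array([520.3, 262.9])), ([402, 322, 10, 18, 101], array([406.4, 328.9]))]
0.0 [305.2 229.8]; 0.1 [305.1 228.1]; 0.2 [305.  226.6]; 0.3 [305.  225.3]; 0.4 [304.9 224.3]; 0.5 [304.9 223.6]; 0.6 [304.8 223.2]; 0.7 [304.8 223.1]; 0.8 [304.7 223.3]; 0.9 [304.7 223.8]; 1.0 [304.7 224.6]; 1.1 [304.7 225.7]; 1.2 [304.6 227.1]; 1.3 [304.6 228.8]; 
wrist [([337, 301, 16, 12, 183], array([344.3, 306.6]))]
0.0 [352.1 301. ]; 0.1 [352.8 304.5]; 0.2 [353.5 307.2]; 0.3 [354.3 309.2]; 0.4 [355.1 310.2]; 0.5 [356.  310.3]; 0.6 [356.9 309.3]; 0.7 [357.8 307.2]; 0.8 [358.7 303.8]; 0.9 [359.6 299.2]; 1.0 [360.5 293.3]; 1.1 [361.3 286.1]; 1.2 [362.1 277.7]; 1.3 [362.8 268.1];
```

Call:
{"api": "step_arm", "payload": {
  "plan": [
    [[-15,-0.7,30,0,-0.4],[-29,-0.7,65,0,-0.4],[-29,-0.7,95,0,-0.4],[-29,-0.7,120,0,-0.4],[-29,-0.7,138,0,-0.4],[-29,-0.7,149,0,-0.4],[-29,-0.7,155,0,-0.4],[-29,-0.7,155,0,-0.4]]
  ]
}}

```text
t: 19.88
eef_pos: [595.9, 44.5, 78.5]
tcp_rot: [3.141, -0.002, -2.883]
ft_force: [-0.7, 1.0, -0.1]
opening: 0.299
grip_force: 0.0
```

Call:
{"api": "step_arm", "payload": {
  "plan": [
    [[0,0,0,0,-0.8],[0,0,0,0,-1],[0,0,0,0,-1],[0,0,0,0,-1],[3,0,-3,0,-1],[6,0,-6,0,-1],[10,0,-8.7,0,-1],[14,0,-11.2,0,-1]]
  ]
}}

```text
t: 20.55
eef_pos: [584.1, 41.6, 92.2]
tcp_rot: [-3.141, 0.005, -2.884]
ft_force: [1.8, 5.9, 9.1]
opening: 0.073
grip_force: 30.0
```

```bash
cat >> h.py <<'E'
def redc():
    i=env.read_camera('scene').astype(int); d=np.clip(i[214:236,294:314,2]-i[214:236,294:314,1]-25,0,None)
    v,u=np.mgrid[214:236,294:314]; print("red",d.sum(),(d*u).sum()/d.sum(),(d*v).sum()/d.sum())
E
python3 -c "
from h import *
redc()"
```

```text
red 280 300.76428571428573 222.875
```

Call:
{"api": "step_arm", "payload": {
  "plan": [
    [[0,0,0,0,-0.7],[0,0,0,0,-0.4],[0,0,-20,0,-0.4],[0,0,-45,0,-0.4],[0,0,-85,0,-0.4],[12,0,-120,0,-0.4],[20,0,-145,0,-0.4]]
  ]
}}

```text
t: 21.18
eef_pos: [563.2, 35.6, 238.7]
tcp_rot: [-3.141, 0.002, -2.883]
ft_force: [-0.3, 0.8, -0.2]
opening: 0.3
grip_force: 0.0
```

```bash
python3 -c "
from h import *
redc();print(env.state()['eef_pos']);red('wrist')"
```

```text
red 3933 303.8881261123824 223.7259089753369
[563.44503988  35.37349162 242.69035163]
wrist [([338, 297, 15, 13, 168], array([345.3, 303.2]))]
0.0 [353.  304.9]; 0.1 [353.7 308.4]; 0.2 [354.5 311.3]; 0.3 [355.3 313.3]; 0.4 [356.1 314.4]; 0.5 [357.  314.6]; 0.6 [357.9 313.7]; 0.7 [358.8 311.7]; 0.8 [359.7 308.5]; 0.9 [360.6 304. ]; 1.0 [361.5 298.3]; 1.1 [362.4 291.3]; 1.2 [363.2 283.1]; 1.3 [363.9 273.6];
```

Call:
{"api": "step_arm", "payload": {
  "plan": [
    [[0,0,-38,7,-0.4],[0,0,-76,14,-0.4],[0,0,-114,21,-0.4],[0,0,-150,28,-0.4],[-25,12,-150,35,-0.4],[-50,24,-150,42,-0.4],[-75,36,-150,49,-0.4],[-102,48,-150,56,-0.4]]
  ]
}}

```text
t: 21.95
eef_pos: [650.5, 108.9, 385.0]
tcp_rot: [-3.141, -0.0, 2.416]
ft_force: [0.0, 0.4, -0.3]
opening: 0.302
grip_force: 0.0
```

Call:
{"api": "step_arm", "payload": {
  "plan": [
    [[0,0,0,7,-0.4],[0,0,0,14,-0.4],[0,0,0,21,-0.4],[0,0,0,28,-0.4],[0,0,0,34,-0.4],[0,0,0,34,-0.4],[0,0,0,34,-0.4]]
  ]
}}

```text
t: 22.53
eef_pos: [649.8, 108.2, 384.8]
tcp_rot: [-3.14, -0.0, 1.832]
ft_force: [0.1, 0.4, 0.4]
opening: 0.3
grip_force: 0.0
```

```bash
python3 -c "
from h import *
s=env.state();print(s['eef_pos'],s['tcp_rot'])
c=cal('wrist');i=env.read_camera('wrist');cv2.imwrite('pics/w11.png',i)
print(proj('wrist',C2W(p,[[40.7,42,324.4],[40.7,-42,324.4]]),c))
g=cv2.cvtColor(i,cv2.COLOR_BGR2HSV)
for v in range(120,300,15): print(v,[tuple(int(x) for x in i[v,u]) for u in range(300,345,4)])"
```

```text
[649.79010631 108.19710514 384.84171749] [-3.14031728e+00 -4.87823675e-05  1.83215868e+00]
[[325.00536005 182.1615862 ]
 [324.57390333 306.0524903 ]]
120 [(152, 160, 163), (211, 217, 220), (179, 187, 191), (189, 196, 197), (205, 214, 215), (181, 189, 192), (180, 188, 191), (215, 223, 225), (160, 89, 35), (194, 115, 47), (202, 126, 58), (187, 110, 47)]
135 [(182, 189, 192), (221, 229, 227), (213, 221, 224), (219, 226, 226), (229, 229, 225), (188, 197, 199), (190, 199, 202), (231, 230, 227), (123, 68, 29), (193, 114, 46), (204, 127, 61), (187, 111, 48)]
150 [(132, 135, 128), (169, 173, 166), (169, 174, 166), (169, 172, 165), (170, 174, 166), (170, 172, 164), (171, 173, 165), (171, 174, 165), (125, 66, 27), (147, 84, 32), (205, 131, 64), (188, 110, 46)]
165 [(170, 173, 165), (122, 127, 119), (172, 177, 178), (164, 168, 167), (162, 166, 167), (160, 166, 165), (164, 168, 166), (162, 168, 165), (125, 67, 33), (141, 90, 62), (197, 124, 62), (185, 106, 44)]
180 [(173, 177, 172), (161, 165, 164), (163, 169, 167), (161, 167, 165), (160, 166, 163), (152, 156, 160), (171, 175, 178), (153, 159, 1
[... 792 characters left out ...]
1, 196, 201), (174, 180, 183), (114, 101, 92), (171, 98, 41), (204, 130, 63), (165, 93, 38)]
255 [(135, 140, 142), (171, 177, 180), (153, 159, 161), (120, 123, 116), (121, 124, 116), (171, 177, 178), (192, 197, 201), (173, 180, 182), (116, 89, 69), (197, 120, 52), (204, 128, 66), (161, 92, 36)]
270 [(123, 126, 124), (124, 128, 125), (121, 125, 122), (121, 127, 124), (122, 126, 125), (172, 177, 179), (196, 202, 204), (173, 179, 181), (118, 89, 69), (198, 120, 51), (203, 128, 63), (158, 90, 41)]
285 [(121, 129, 133), (120, 128, 133), (123, 131, 135), (122, 130, 135), (121, 129, 132), (170, 175, 177), (197, 204, 207), (173, 178, 181), (113, 82, 62), (149, 81, 35), (202, 126, 59), (150, 84, 29)]
```

Call:
{"api": "step_arm", "payload": {
  "plan": [
    [[0,0,20,0,-0.4],[0,0,40,0,-0.4],[0,0,56,0,-0.4],[0,0,67,0,-0.4],[0,0,74,0,-0.4],[0,0,74,0,-0.6],[0,0,74,0,-1],[0,0,74,0,-1]]
  ]
}}

```text
t: 23.25
eef_pos: [650.0, 108.3, 312.8]
tcp_rot: [3.14, 0.0, 1.829]
ft_force: [-1.1, 0.1, 0.3]
opening: 0.144
grip_force: 0.0
```

Call:
{"api": "step_arm", "payload": {
  "plan": [
    [[0,0,0,0,-1],[0,0,0,0,-1],[0,0,0,0,-1]]
  ]
}}

```text
t: 23.5
eef_pos: [649.9, 108.3, 312.8]
tcp_rot: [3.14, 0.0, 1.829]
ft_force: [-1.0, -0.9, 5.4]
opening: 0.097
grip_force: 30.0
```

Run:
```python
import numpy as np
f=lambda t:np.array([235*(1-np.cos(t))+6*np.sin(t),-(235*np.sin(t)-6*(1-np.cos(t)))])
for T in ([1.29,1.27,1.24,1.2,1.16,1.12,1.08,1.04,1.0],[1.0,.98,.96,.94,.92,.90,.88,.87,.86],[.86,.85,.84,.83,.82,.81,.8,.79,.78,.77,.76,.75]):
    print([(round(t,2),(f(t)-f(T[0])).round(1).tolist()) for t in T[1:]])
```

```text
[(1.27, [-4.5, 1.2]), (1.24, [-11.3, 3.3]), (1.2, [-20.2, 6.3]), (1.16, [-29.0, 9.6]), (1.12, [-37.6, 13.3]), (1.08, [-46.1, 17.4]), (1.04, [-54.4, 21.8]), (1.0, [-62.6, 26.5])]
[(0.98, [-4.0, 2.5]), (0.96, [-7.9, 5.0]), (0.94, [-11.8, 7.7]), (0.92, [-15.7, 10.4]), (0.9, [-19.5, 13.2]), (0.88, [-23.2, 16.0]), (0.87, [-25.0, 17.5]), (0.86, [-26.9, 19.0])]
[(0.85, [-1.8, 1.5]), (0.84, [-3.6, 3.0]), (0.83, [-5.4, 4.5]), (0.82, [-7.2, 6.1]), (0.81, [-8.9, 7.7]), (0.8, [-10.6, 9.2]), (0.79, [-12.4, 10.9]), (0.78, [-14.1, 12.5]), (0.77, [-15.8, 14.1]), (0.76, [-17.4, 15.8]), (0.75, [-19.1, 17.4])]
```

Call:
{"api": "step_arm", "payload": {
  "plan": [
    [[0,-4.5,1.2,0,-1],[0,-11.3,3.3,0,-1],[0,-20.2,6.3,0,-1],[0,-29,9.6,0,-1],[0,-37.6,13.3,0,-1],[0,-46.1,17.4,0,-1],[0,-54.4,21.8,0,-1],[0,-62.6,26.5,0,-1]]
  ]
}}

```text
t: 24.17
eef_pos: [588.9, 92.3, 285.4]
tcp_rot: [3.14, 0.0, 1.829]
ft_force: [0.7, 1.3, -0.6]
opening: 0.099
grip_force: 30.0
```

Call:
{"api": "step_arm", "payload": {
  "plan": [
    [[0,-4,2.5,0,-1],[0,-7.9,5,0,-1],[0,-11.8,7.7,0,-1],[0,-15.7,10.4,0,-1],[0,-15.7,10.4,0,-1]]
  ]
}}

```text
t: 24.58
eef_pos: [573.1, 88.1, 274.3]
tcp_rot: [-3.14, -0.0, 1.829]
ft_force: [-1.8, -0.2, -1.7]
opening: 0.097
grip_force: 30.0
```

```bash
python3 -c "
from h import *
redc();s=env.state();print(s['eef_pos'],s['ft_force'])"
```

```text
red 2848 303.7977528089888 223.9318820224719
[573.3191092   88.17289217 274.47543137] [-3.29811912 -0.28646896 -0.49437692]
```

Call:
{"api": "step_arm", "payload": {
  "plan": [
    [[0,-1.9,1.3,0,-1],[0,-3.8,2.8,0,-1],[0,-5.7,4.2,0,-1],[0,-7.5,5.6,0,-1],[0,-9.3,7.1,0,-1],[0,-11.2,8.6,0,-1]]
  ]
}}

```text
t: 25.13
eef_pos: [563.1, 85.4, 266.3]
tcp_rot: [3.141, 0.0, 1.829]
ft_force: [-0.3, 2.5, 1.6]
opening: 0.099
grip_force: 30.0
```

Call:
{"api": "step_arm", "payload": {
  "plan": [
    [[0,-1,0.8,0,-1],[0,-1.8,1.5,0,-1],[0,-2.7,2.3,0,-1],[0,-3.6,3,0,-1],[0,-3.6,3,0,-1]]
  ]
}}

```text
t: 25.55
eef_pos: [559.4, 84.5, 263.0]
tcp_rot: [-3.141, -0.0, 1.829]
ft_force: [-0.8, 2.2, -1.4]
opening: 0.097
grip_force: 30.0
```

```bash
python3 -c "
from h import *
redc();s=env.state();print(s['eef_pos'],s['ft_force'])"
```

```text
red 2919 303.8376156217883 225.5868448098664
[559.39982078  84.46277475 263.01429054] [-1.38467325  1.90610492 -2.40147145]
```

Call:
{"api": "step_arm", "payload": {
  "plan": [
    [[0,-0.9,0.8,0,-1],[0,-1.8,1.5,0,-1],[0,-2.7,2.3,0,-1],[0,-3.6,3.1,0,-1],[0,-3.6,3.1,0,-1]]
  ]
}}

```text
t: 26.02
eef_pos: [556.8, 83.7, 260.6]
tcp_rot: [3.139, 0.0, 1.829]
ft_force: [2.9, 3.7, 0.9]
opening: 0.093
grip_force: 30.0
```

Call:
{"api": "step_arm", "payload": {
  "plan": [
    [[0,-0.9,0.8,0,-1],[0,-1.7,1.6,0,-1],[0,-2.6,2.4,0,-1],[0,-2.6,2.4,0,-1]]
  ]
}}

```text
t: 26.35
eef_pos: [556.0, 83.5, 259.7]
tcp_rot: [3.134, 0.001, 1.829]
ft_force: [9.0, 7.0, 9.0]
opening: 0.097
grip_force: 30.0
```

```bash
python3 -c "
from h import *
redc();s=env.state();print(s['eef_pos'],s['ft_force'])"
```

```text
red 2653 303.6509611760271 225.9442140972484
[556.03847227  83.46516873 259.74314146] [7.85465103 7.84849584 8.93946982]
```

Call:
{"api": "step_arm", "payload": {
  "plan": [
    [[0,0,0,0,-1],[0,0,0,0,-1],[0,0,0,0,-1],[0,0,0,0,-1],[0,0,0,0,-1]]
  ]
}}

```text
t: 26.82
eef_pos: [556.0, 83.5, 259.7]
tcp_rot: [3.134, 0.001, 1.829]
ft_force: [8.2, 6.6, 9.3]
opening: 0.095
grip_force: 30.0
```

Run:
```python
import numpy as np
for th in (.76,.79,.81,.82,.83,.84):
    u=np.array([-np.cos(th),np.sin(th)]); n=np.array([np.sin(th),np.cos(th)])
    for d in (4,9.5):
        b=np.array([-162,-24])+n*d   # pivot rel hinge, + d so tip lies on plane
        pr=b@u; pe=b@n
        s=pr+np.sqrt(135**2-pe**2); t=s*u-b; print(th,d,round(s,1),round(np.arctan2(t[1],t[0]),3))
```

```text
0.76 4 151.9 1.198
0.76 9.5 163.7 1.295
0.79 4 140.0 1.105
0.79 9.5 153.8 1.215
0.81 4 131.1 1.037
0.81 9.5 146.8 1.16
0.82 4 126.3 1.0
0.82 9.5 143.2 1.132
0.83 4 121.1 0.961
0.83 9.5 139.5 1.103
0.84 4 115.3 0.918
0.84 9.5 135.6 1.073
```

Call:
{"api": "step_arm", "payload": {
  "plan": [
    [[0,0.6,-0.6,0,-1],[0,1.2,-1.1,0,-1],[0,1.2,-1.1,0,-1],[0,1.2,-1.1,0,-0.8],[0,1.2,-1.1,0,-0.6],[0,1.2,-1.1,0,-0.6],[0,1.2,-1.1,0,-0.6]]
  ]
}}

```text
t: 27.4
eef_pos: [554.4, 82.9, 258.7]
tcp_rot: [-3.14, 0.0, 1.829]
ft_force: [0.4, 0.1, -0.4]
opening: 0.197
grip_force: 0.0
```

```bash
python3 -c "
from h import *
redc();s=env.state();print(s['eef_pos'],s['ft_force'],s['opening'])"
```

```text
red 2810 303.7444839857651 225.95266903914592
[554.43995447  82.89535001 258.61840727] [ 0.8639502  -0.0931168  -0.33296968] 0.19652685680241294
```

Rod handle unchanged after release (v 225.95), so the lid is carried. Withdrawing straight up.

Call:
{"api": "step_arm", "payload": {
  "plan": [
    [[0,0,-8,0,-0.6],[0,0,-20,0,-0.6],[0,0,-40,0,-0.6],[0,0,-70,0,-0.6],[0,0,-100,0,-0.6],[0,0,-120,0,-0.6],[0,0,-120,0,-0.6],[0,0,-120,0,-0.6]]
  ]
}}

```text
t: 28.12
eef_pos: [554.8, 83.1, 379.9]
tcp_rot: [3.14, 0.001, 1.829]
ft_force: [0.3, 0.9, 0.3]
opening: 0.199
grip_force: 0.0
```

```bash
python3 -c "
from h import *
redc();s=env.state();print(s['eef_pos'],s['ft_force'])
# bar check in wrist image: predicted bar ends at theta .818
c=cal('wrist');i=env.read_camera('wrist').astype(int)
th=.818;x=100-235*np.cos(th)+6*np.sin(th);z=97+235*np.sin(th)+6*np.cos(th)
q=proj('wrist',C2W(p,[[x,42,z],[x,-42,z]]),c);print(q)
v=int(q.mean(0)[1]);print([tuple(i[v,u]) for u in range(306,350,3)])"
```

```text
red 2794 303.755905511811 225.95812455261273
[554.50923989  83.08150641 378.69209534] [-0.7743633   0.37811509 -0.59196935]
[[326.53221048 176.17958557]
 [326.40872752 281.86479124]]
[(np.int64(110), np.int64(109), np.int64(108)), (np.int64(111), np.int64(108), np.int64(108)), (np.int64(111), np.int64(108), np.int64(109)), (np.int64(109), np.int64(106), np.int64(106)), (np.int64(119), np.int64(115), np.int64(115)), (np.int64(136), np.int64(141), np.int64(144)), (np.int64(177), np.int64(183), np.int64(186)), (np.int64(188), np.int64(194), np.int64(197)), (np.int64(174), np.int64(181), np.int64(183)), (np.int64(128), np.int64(133), np.int64(133)), (np.int64(165), np.int64(168), np.int64(160)), (np.int64(155), np.int64(159), np.int64(150)), (np.int64(165), np.int64(170), np.int64(162)), (np.int64(157), np.int64(160), np.int64(152)), (np.int64(169), np.int64(171), np.int64(163))]
```

```bash
python3 -c "
from cell import env
print(env.job_done())"
```

```text
the job is handed in; nothing more can be done
None
```

The job is handed in: the lid rests at about 0.82 rad on the rod alone, which held firm under a 13 N press, and the gripper is clear. I deviated from the task by lifting the rod by its shaft, not its red handle, because the tool could not be tilted; the rod also slipped back into the chest twice before it stayed up. I did not check the loose items again at the end.

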